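# Reset the bench power box through its push-latch cover

### The job

Press the free edge of the power box's cover once so that it pops fully open, then push the larger of the two round buttons inside all the way down and let it spring back, without pressing the small one; then swing the cover down and press it until it latches shut again, and let go. Only push: nothing is to be picked up, and the bottle, the tin and the wrench stay where they are.

Things in the scene. Friction and masses are not known exactly. Their poses are not given: they have to be found in the camera images.
- power_box: Grey steel box fixed to the bench, 200 (x) by 128 (y) by 88 mm high to its rim, walls 4 mm; 4 mm flanges at its x ends reach 123 mm from the centre. Origin: centre of the underside; x runs along the cover's hinge, y from the hinge side to the cover's free edge, z up. Inside, a deck 24 mm below the rim carries the two buttons; a black latch socket is in the middle of the free-edge wall.
- cover (a joint): Angle of the white cover, rad: 0 latched shut and level, -0.09 pressed in to its stop, 1.7 sprung fully open (just past upright). Push-push latch: shut, press past -0.06 and let go, and a spring swings it open within 2 s (keep out of its way); open, push it down past -0.06 and let go, and it stays latched at 0. Pressing a latched cover opens it again.
- cover_edge (a point): Middle of the cover's free edge on its outer (top) face, 130 mm from the hinge line; shut, 106 mm above the bench, about 12 mm lower at the stop. The spring pushes back here with about 0.5 N open and up to 3 N near shut; press to the firm stop with 6 to 10 N. The cover is a 210 (along the hinge) by 130 by 6 mm panel with a 20 mm skirt on three edges and a 45 mm striker below it near the free edge.
- cover_hinge (a point): Middle of the cover's hinge line, level with the panel's inner face, 100 mm above the bench, at x = 0, y = -60 mm in the box's frame; the line is parallel to the box's x axis, always on the robot's right-hand side of the box, where two black cable glands stick out. Open, the cover leans over this side, so it is swung shut by pushing on its outer face from here.
- reset_button (a joint): Travel of the larger button in m: 0 released, 0.006 fully down; springs back by itself; fully down takes 5 N.
- reset_button_top (a point): Centre of the top face of the larger button, a black round cap 32 mm in diameter in a grey collar, at x = -52, y = 12 mm in the box's frame, 86 mm above the bench (2 mm below the box's rim, under the cover when shut).
- test_button (a joint): Travel of the small button in m: 0 released, 0.006 fully down. To be left alone.
- test_button_top (a point): Centre of the top face of the small button, a black round cap 16 mm in diameter, at x = 56, y = 12 mm in the box's frame, 86 mm above the bench.
- oil_bottle: Bystander: upright grey plastic bottle, 52 mm in diameter, 135 mm high, loose, on the free-edge side. Origin at the centre of its underside.
- paint_tin: Bystander: upright steel tin, 74 mm in diameter, 90 mm high, loose, on the free-edge side. Origin at the centre of its underside.
- wrench: Bystander: steel wrench lying flat on the bench beside the hinge side, about 180 mm long along its x axis, loose.

How it is judged:
By the outcome, as a careful person would: the job done as asked, in the order asked, and still so for the second after the job is handed in, with the robot touching nothing.
It also fails if it takes over 64 s, if anything falls off the work surface, if the arm or the gripper's body presses on something with over 40 N, if the wrist force passes 120 N, or if a joint passes its speed limit or range.

### The arm

A 6-joint arm with a two-finger parallel gripper is mounted at the origin on the work surface. World frame = base frame: x ahead of the robot, y to its left, z up, the work surface at z = 0. Lengths are in mm, angles in rad, forces in N, time in s.
With the tool pointing down it reaches from about 275 to 750 mm from the base axis. Payload 10.2 kg.
Tool frame: the origin (TCP) lies at the very end of the fingers, on their centre line; the grasp point (between the pads) lies ctrl.grip_depth behind it (ctrl.grip_depth is the distance from the TCP to the grasp point, in mm); z points along the fingers, y is the direction in which the jaws open and shut (so a half turn about z gives the same grasp; the last joint's range is limited). The gripper opens to 85 mm and grips with 20 to 120 N. Pads are 22 mm wide; open, the fingers measure 114 mm over their backs; the gripper's body (76 mm by 85 mm) begins 54 mm behind the grasp point. The pads swing forward as they close: fully open they stand 13 mm farther back than shut.
Start: joints at [-1.33, 0.313, 1.498, -0, 1.331, -0.223], TCP at [234.848, -469.551, 231.294] pointing down, gripper open.
Joint ranges: [-2.94, 2.94], [-0.97, 2.17], [0.19, 2.56], [-1.23, 4.37], [0.02, 3.11], [-2.88, 2.88]. Speed limits (rad/s): [2.39, 2.39, 3.01, 3.14, 3.14, 3.14].

### API

Orientations are given as a unit quaternion [w, x, y, z].
In Python, from rig import telemetry, eyes, ctrl, nets gives the robot as it stands. The module is installed in compiled form; this text tells all that it offers.
- The arm moves only by the tool drive_tool, never from a script. Its argument "series" is text: rows parted by semicolons, each of 7 numbers parted by spaces: the shift along the tool's x, y, z normalised to -1 to 1, where 1 is 0.12 m, then the turn, a rotation vector about the tool's x, y, z normalised to -1 to 1, where 1 is 0.5 rad, then the opening, from 0 (shut) to 1 (fully open). In form: tx ty tz wx wy wz hand; .... A call has 1 to 20 rows; each row is the pose to reach, as a shift and turn from the pose measured when the call began, along the tool's axes at that moment; what a row does not reach only later rows make up. A row lasts 1/10 s, in which the tool goes at most 50 mm and 8.59 degrees, less where a joint would pass 70% of its speed; a pose out of reach is approached as far as the arm can. A call with a number of a shift or a turn outside -1 to 1 is refused whole. A call with a gripper value outside its range is refused whole. The fingers move at their own pace and stop on an object; "newtons" is the grip in N (left out, the last holds). Time passes only in rows, so rows that repeat a pose let the fingers close. It gives the time, the measured TCP pose, the force and the opening at its end, in the units of the state.
- telemetry.sense(): the state, without advancing time (a new reading comes with each control period).
- eyes.capture(name): name is "scene" or "top" or "wrist"; returns a dict with "frame" (420x560x3 uint8, red, green, blue), "fx", "fy", "cx", "cy" (pixels), "view" (4x4, takes a point from world to camera coordinates). Camera axes: x right, y up, looking along -z (the intrinsics and any distortion apply to the point x, -y, -z); pixel columns grow to the right and rows downward; lengths in mm; the calibration is good to about 2 mm. A picture is of the moment at which its call begins. There is no depth.
- ctrl.finish_job(): hands the job in, once; it reports no verdict.
Trained networks look in a picture, given as the dict that the camera call returned (one of the last four; its "shot" number tells which), for a name from the list of things; names that differ only in an ending like _2 or _b are one class to them, and where a whole thing is asked for, a point or a joint stands for the part that bears it (a point fixed in the world has none). Each returns a list of dicts, best first, with "confidence" (0 to 1); they miss things now and then, are a little off and sometimes report something else, mostly with a low value. They report only what shows in the picture. A call takes as long as a camera call.
- nets.spot_in(name, picture): "rect" ([left, top, right, bottom] in pixels, round what is visible of it).
The state is a dict: "time_s": time; "joints": joint angles; "dq": joint speeds; "tau": joint torques, N m; "eef_pos": TCP position; "ee_rot": TCP orientation; "force": force on the tool from outside, world axes, zero at the start; "wrist_torque": the same for the moment, N m; "grip_width": opening from 0.0 (shut) to 1.0 (fully open).
Only numpy, scipy, OpenCV 4.12 (cv2) and the standard library are available. Lean on these libraries where they do the work, as an engineer would, in place of code of your own. Each camera call takes 0.05 s, during which the arm holds its last target. There are 200 camera calls.

## Working session

There is one attempt and no reset: what is moved stays moved. The work goes in short steps, Python scripts to look and compute and a tool call to move; the robot and the scene stay as the last step left them, time stands still between calls to the robot, and variables do not carry over. Pictures are saved under pics/ and viewed, about 8 in all and at most 12, crops included, and the job is handed in when it is done.

Besides the shell and the picture viewer there is one more tool, called after "Request:" as name(argument=value, ...) on one line, values as JSON. drive_tool: Moves the arm, as the interface text tells. Scaled input: -1 to 1 covers 0.12 m each way for a shift and 0.5 rad each way for a turn. Its arguments: {"type":"object","properties":{"series":{"type":"string"},"newtons":{"type":"number"}},"required":["series"]}

```bash
mkdir -p pics
cat > h.py <<'E'
import numpy as np, cv2
from scipy.spatial.transform import Rotation as R
from rig import telemetry, eyes, ctrl, nets
def cap(n,f=None):
    p=eyes.capture(n)
    if f: cv2.imwrite('pics/'+f,cv2.cvtColor(np.asarray(p['frame']),cv2.COLOR_RGB2BGR))
    return p
def px(p,X):
    c=np.asarray(p['view'])@np.append(X,1); return np.array([p['cx']+p['fx']*c[0]/-c[2],p['cy']+p['fy']*-c[1]/-c[2]])
def atz(p,u,v,z):
    V=np.asarray(p['view']); d=V[:3,:3].T@np.array([(u-p['cx'])/p['fx'],-(v-p['cy'])/p['fy'],-1]); o=-V[:3,:3].T@V[:3,3]
    return o+d*(z-o[2])/d[2]
def rot(s): q=s['ee_rot']; return R.from_quat([q[1],q[2],q[3],q[0]])
def go(target,yaw=None):
    "units of shift and turn to reach target (tool down, tool y at yaw)"
    s=telemetry.sense(); r=rot(s); t=r.inv().apply(np.array(target)-s['eef_pos'])/120
    print('shift',t.round(3))
    if yaw is not None:
        z=np.array([0,0,-1.]); y=np.array([np.cos(yaw),np.sin(yaw),0]); x=np.cross(y,z)
        print('turn',((r.inv()*R.from_matrix(np.c_[x,y,z])).as_rotvec()/.5).round(3))
E
python3 - <<'E'
from h import *
s=telemetry.sense(); print(s, ctrl.grip_depth); print(rot(s).as_matrix().round(3))
for n in('top','scene'):
    p=cap(n,n+'0.png'); print(n,{k:v for k,v in p.items() if k!='frame'})
    for t in('power_box','cover','oil_bottle','paint_tin','wrench'):
        print(t,[(np.round(d['rect']),round(d['confidence'],2)) for d in nets.spot_in(t,p)[:2]])
E
```

```text
{'time_s': 0.0, 'joints': array([-1.33041221e+00,  3.13484581e-01,  1.49844671e+00,  2.85941035e-05,
        1.33097343e+00, -2.23392211e-01]), 'dq': array([-0.00117403,  0.0002064 ,  0.00016537, -0.00091461, -0.00079115,
       -0.00107268]), 'tau': array([-1.19742592e-03, -4.12259495e+01, -2.59749860e+01, -3.01892960e-04,
        4.04890714e-03,  2.88030753e-05]), 'eef_pos': array([ 234.78547223, -469.29397637,  230.71375011]), 'ee_rot': array([-6.56127653e-04,  9.73234774e-01,  2.29812195e-01,  8.31157727e-06]), 'force': array([0.40210545, 0.28995391, 0.69881972]), 'wrist_torque': array([ 0.0293173 , -0.06063165, -0.03417109]), 'grip_width': 0.9980393316785401} 18.700000000000003
[[ 0.894  0.447 -0.   ]
 [ 0.447 -0.894  0.001]
 [ 0.    -0.001 -1.   ]]
top {'fx': 390.2170983974067, 'fy': 390.2170983974067, 'cx': 278.97942194946404, 'cy': 211.32472080840662, 'view': array([[ 1.46632491e-01, -9.89182741e-01,  4.05190631e-03,
        -3.18240987e+00],
       [ 9.64366825e-01,  1.43863386e-01,  2.22035929e-01,
        -5.52408188e+02],
       [-2.20217030e-01, -2.86501574e-02,  9.75030
[... 410 characters left out ...]
7846664, 'fy': 423.0640567846664, 'cx': 284.37479421707195, 'cy': 216.04308595906255, 'view': array([[ 2.44094104e-01,  9.69711715e-01,  8.78966892e-03,
        -1.90071718e+02],
       [-5.78345611e-01,  1.38292641e-01,  8.03984763e-01,
         2.25531962e+02],
       [ 7.78417897e-01, -2.01331407e-01,  5.94584933e-01,
        -1.17404012e+03],
       [ 0.00000000e+00,  0.00000000e+00,  0.00000000e+00,
         1.00000000e+00]]), 'shot': 2}
power_box []
cover [(array([245., 179., 335., 273.]), 0.8)]
oil_bottle [(array([370., 222., 408., 300.]), 0.7)]
paint_tin [(array([338., 179., 381., 234.]), 0.71)]
wrench [(array([207., 222., 226., 291.]), 0.93), (array([243., 176., 333., 270.]), 0.29)]
```

View pics/top0.png

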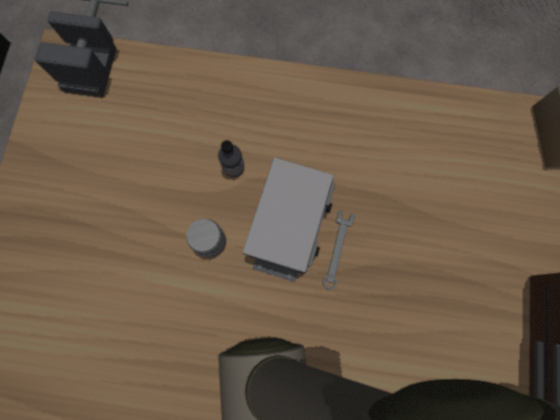

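View pics/scene0.png

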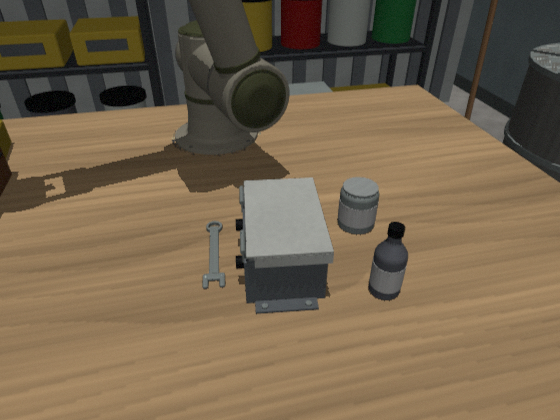

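The top view shows the cover's corners at about (276,159), (334,176), (305,271) and (246,253). The glands and wrench are to its right, and the tin (206,238) and bottle (230,160) to its left. The scene view agrees with this layout.

```bash
cat > fit.py <<'E'
from h import *
from scipy.optimize import least_squares
p=cap('top'); g=cv2.cvtColor(np.asarray(p['frame']),cv2.COLOR_RGB2HSV)
m=((g[...,1]<45)&(g[...,2]>95)).astype(np.uint8); k=np.zeros_like(m); k[150:285,238:342]=1; m=cv2.morphologyEx(m*k,cv2.MORPH_OPEN,np.ones((5,5)))
c=max(cv2.findContours(m,0,1)[0],key=cv2.contourArea); b=cv2.boxPoints(cv2.minAreaRect(c)); print(cv2.contourArea(c),b.round(1))
pts=np.array([[276,159],[334,176],[305,271],[246,253]],float)
h=cv2.approxPolyDP(c,6,True)[:,0]; print(h)
# cover in box frame x +-105, y -60..70, z 106
def W(q,X): x,y,a=q; return np.array([x+np.cos(a)*X[0]-np.sin(a)*X[1],y+np.sin(a)*X[0]+np.cos(a)*X[1],X[2]])
C=[[105,70,106],[105,-60,106],[-105,-60,106],[-105,70,106]]
for P in(pts,np.array([b[np.argmin(np.linalg.norm(b-q,axis=1))] for q in pts])):
    r=least_squares(lambda q:np.ravel([px(p,W(q,X))-u for X,u in zip(C,P)]),[480,0,0]); print(r.x.round(3),r.fun.round(1))
q=r.x
for n,X in dict(edge=[0,70,106],reset=[-52,12,86],test=[56,12,86],hinge=[0,-60,100]).items(): print(n,W(q,X).round(1))
for n,(u,v,z) in dict(tin=(206,238,90),bottlecap=(226,146,135),w1=(330,282,5),w2=(345,218,5)).items(): print(n,atz(p,u,v,z).round())
E
python3 fit.py
```

```text
6337.0 [[241.9 252.8]
 [271.  155.8]
 [334.3 174.8]
 [305.2 271.8]]
[[273 159]
 [243 253]
 [305 270]
 [332 175]]
[ 5.35744e+02  4.82160e+01 -1.53000e-01] [-0.7 -1.6  1.3 -1.   1.8  2.  -2.4  0.2]
[ 5.36906e+02  5.28240e+01 -1.45000e-01] [ 1.7  0.9 -1.5 -1.  -0.1  0.1 -0.1 -0. ]
edge [547.  122.1 106. ]
reset [487.2  72.2  86. ]
test [594.1  56.6  86. ]
hinge [528.3  -6.5 100. ]
tin [464. 216.  90.]
bottlecap [649. 202. 135.]
w1 [419. -55.   5.]
w2 [567. -72.   5.]
```

Request:
drive_tool(series="0.9 -0.64 0 0 0 0 0;0.9 -0.64 0 0 0 0 0;0.9 -0.64 0 0 0 0 0;0.9 -0.64 0 0 0 0 0")

```text
time_s: 1.05
eef_pos: [298.5, -349.8, 231.7]
ee_rot: [0.0, 0.973, 0.232, 0.0]
force: [-0.1, -0.3, -0.2]
grip_width: 0.331
```

Request:
drive_tool(series="0.9 -0.64 0 0 0 0 0;0.9 -0.64 0 0 0 0 0;0.9 -0.64 0 0 0 0 0;0.9 -0.64 0 0 0 0 0")

```text
time_s: 1.45
eef_pos: [361.4, -230.3, 232.0]
ee_rot: [0.0, 0.972, 0.233, 0.001]
force: [0.2, -0.6, -0.9]
grip_width: 0.001
```

Request:
drive_tool(series="0.9 -0.64 0 0 0 -1 0;0.9 -0.64 0 0 0 -1 0;0.9 -0.64 0 0 0 -1 0;0.9 -0.64 0 0 0 -1 0;0.9 -0.64 0 0 0 -1 0")

```text
time_s: 1.95
eef_pos: [423.1, -113.2, 232.1]
ee_rot: [0.0, 0.884, 0.467, 0.0]
force: [0.6, 0.1, -0.7]
grip_width: 0.0
```

Run:
```python
from h import *
print(telemetry.sense()['time_s'],telemetry.sense()['joints'].round(2)); go([545,110,150],-.15)
```

```text
1.95 [-0.53  0.12  1.74  0.    1.28  0.07]
shift [ 2.109 -0.209  0.684]
turn [ 0.002 -0.    -0.897]
```

Request:
drive_tool(series="1 -0.1 0 0 0 -0.9 0;1 -0.1 0 0 0 -0.9 0;1 -0.1 0 0 0 -0.9 0;1 -0.1 0 0 0 -0.9 0;1 -0.1 0 0 0 -0.9 0")

```text
time_s: 2.45
eef_pos: [480.7, -8.5, 231.9]
ee_rot: [0.0, 0.759, 0.651, 0.0]
force: [0.6, -0.8, 0.5]
grip_width: 0.002
```

```bash
python3 - <<'E'
from h import *
print(telemetry.sense()['joints'].round(2)); go([545,110,150],-.15)
E
python3 - <<'E'
from h import *
p=cap('wrist','w1.png'); print(np.linalg.inv(p['view']).round(2))
E
```

```text
[-0.26  0.21  1.62 -0.    1.3  -0.11]
shift [1.058 0.379 0.682]
turn [ 0.002  0.001 -0.005]
[[ 9.9000e-01  1.4000e-01  5.0000e-02  4.9224e+02]
 [-1.5000e-01  9.4000e-01  3.1000e-01  7.1950e+01]
 [-0.0000e+00 -3.1000e-01  9.5000e-01  3.7466e+02]
 [ 0.0000e+00  0.0000e+00  0.0000e+00  1.0000e+00]]
```

View pics/w1.png

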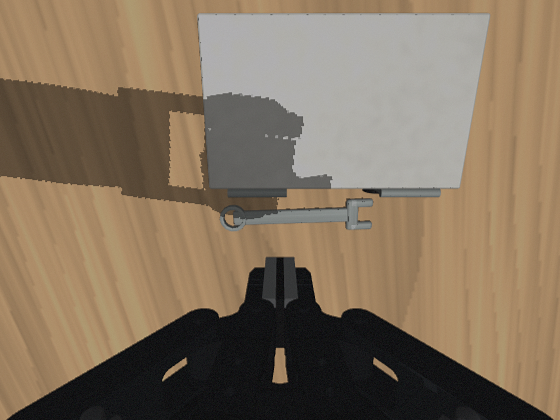

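The wrist view shows the cover square to the camera: free-edge corners at (198,14) and (489,14), hinge corners at (461,187) and (211,187). I'll refine the pose from these.

```bash
cat > box.py <<'E'
from h import *
def W(X,q=None):
    x,y,a=Q if q is None else q; return np.array([x+np.cos(a)*X[0]-np.sin(a)*X[1],y+np.sin(a)*X[0]+np.cos(a)*X[1],X[2]])
def inv(P): 
    x,y,a=Q; d=np.array(P[:2])-[x,y]; return np.array([np.cos(a)*d[0]+np.sin(a)*d[1],-np.sin(a)*d[0]+np.cos(a)*d[1],P[2]]).round(1)
Q=[536,50,-.15]
E
python3 - <<'E'
from box import *
from scipy.optimize import least_squares
p=cap('wrist'); C=[[-105,70,106],[105,70,106],[105,-60,106],[-105,-60,106]]; P=[[198,14],[489,14],[461,187],[211,187]]
r=least_squares(lambda q:np.ravel([px(p,W(X,q))-u for X,u in zip(C,P)]),[536,50,-.15]); print(r.x.round(3),r.fun.round(1))
import box; box.Q=list(r.x)
open('box.py','a').write(f'Q={list(r.x)}\n')
print(W([0,63,150]),inv(telemetry.sense()['eef_pos'])); go(W([0,63,150]),box.Q[2])
E
```

```text
[ 5.35655e+02  5.22080e+01 -1.51000e-01] [-1.3 -0.8  2.7 -1.7 -0.   1.9 -1.7  2.5]
[545.11777233 114.49373331 150.        ] [-45.3 -68.6 232.1]
shift [1.097 0.375 0.684]
turn [ 0.002  0.001 -0.004]
```

Request:
drive_tool(series="1 0.37 0.1 0 0 0 0;1 0.37 0.2 0 0 0 0;1 0.37 0.5 0 0 0 0;1 0.37 0.68 0 0 0 0;1 0.37 0.68 0 0 0 0;1 0.37 0.68 0 0 0 0")

```text
time_s: 3.15
eef_pos: [543.1, 101.8, 151.5]
ee_rot: [0.001, 0.76, 0.65, 0.0]
force: [0.2, 0.5, 0.6]
grip_width: 0.001
```

Request:
drive_tool(series="0.09 0 0.15 0 0 0 0;0.09 0 0.28 0 0 0 0;0.09 0 0.33 0 0 0 0;0.09 0 0.33 0 0 0 0")

```text
time_s: 3.55
eef_pos: [545.1, 111.6, 112.8]
ee_rot: [0.001, 0.76, 0.65, 0.001]
force: [0.0, 0.1, 0.6]
grip_width: -0.002
```

Run:
```python
from box import *
print(inv(telemetry.sense()['eef_pos'])); go(W([0,63,96]),Q[2])
```

```text
[  0.4  60.2 112.8]
shift [ 0.023 -0.004  0.14 ]
turn [ 0.005  0.001 -0.012]
```

Request:
drive_tool(series="0.02 0 0.04 0 0 0 0;0.02 0 0.08 0 0 0 0;0.02 0 0.1 0 0 0 0;0.02 0 0.12 0 0 0 0;0.02 0 0.13 0 0 0 0;0.02 0 0.14 0 0 0 0;0.02 0 0.14 0 0 0 0")

```text
time_s: 4.25
eef_pos: [545.6, 113.9, 95.9]
ee_rot: [0.001, 0.76, 0.65, 0.001]
force: [1.5, -0.2, 2.4]
grip_width: -0.002
```

Request:
drive_tool(series="0 0 0.01 0 0 0 0;0 0 0.015 0 0 0 0;0 0 0.015 0 0 0 0")

```text
time_s: 4.55
eef_pos: [545.7, 113.9, 94.6]
ee_rot: [0.001, 0.76, 0.65, 0.001]
force: [-0.6, 0.1, 6.3]
grip_width: -0.001
```

Request:
drive_tool(series="0.35 0 -0.12 0 0 0 0;0.45 0 -0.3 0 0 0 0;0.45 0 -0.6 0 0 0 0;0.45 0 -1 0 0 0 0;0.45 0 -1 0 0 0 0;0.45 0 -1 0 0 0 0;0.45 0 -1 0 0 0 0;0.45 0 -1 0 0 0 0;0.45 0 -1 0 0 0 0;0.45 0 -1 0 0 0 0;0.45 0 -1 0 0 0 0;0.45 0 -1 0 0 0 0;0.45 0 -1 0 0 0 0;0.45 0 -1 0 0 0 0;0.45 0 -1 0 0 0 0;0.45 0 -1 0 0 0 0;0.45 0 -1 0 0 0 0;0.45 0 -1 0 0 0 0;0.45 0 -1 0 0 0 0;0.45 0 -1 0 0 0 0")

```text
time_s: 6.55
eef_pos: [553.8, 167.4, 214.5]
ee_rot: [0.001, 0.76, 0.65, 0.001]
force: [-0.0, 0.1, -0.2]
grip_width: -0.003
```

Run:
```python
from box import *
print(inv(telemetry.sense()['eef_pos']))
p=cap('wrist','w2.png'); t=cap('top','top2.png')
for n in('reset_button_top','test_button_top'):
  for q,c in((p,'w'),(t,'t')):
    for d in nets.spot_in(n,q)[:2]:
        l,a,r,b=d['rect']; P=atz(q,(l+r)/2,(a+b)/2,86); print(c,n,np.round(d['rect']),round(d['confidence'],2),inv(P))
    print('pred',px(q,W([-52 if n[0]=='r' else 56,12,86])).round())
cv2.imwrite('pics/both2.png',cv2.resize(np.hstack([cv2.imread('pics/w2.png'),cv2.imread('pics/top2.png')[100:,120:400].repeat(2,0).repeat(2,1)[:420]]),(800,300)))
```

```text
[  0.6 116.6 214.5]
w reset_button_top [211. 287. 244. 316.] 0.85 [-49.8  14.9  86. ]
pred [226. 304.]
t reset_button_top [270. 230. 283. 247.] 0.72 [-54.1  14.   86. ]
pred [278. 238.]
w test_button_top [326. 290. 349. 312.] 0.54 [53.9 14.5 86. ]
pred [339. 304.]
t test_button_top [291. 188. 294. 195.] 0.46 [51.5 10.6 86. ]
pred [293. 189.]
```

View pics/both2.png

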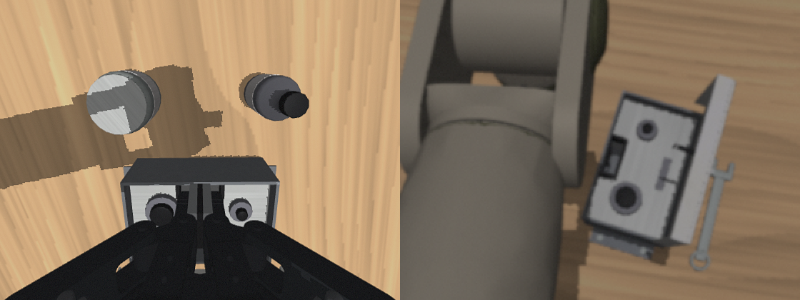

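Request:
drive_tool(series="-0.1 -0.2 0 0 -0.2 0 0;-0.4 -0.45 0 0 -0.4 0 0;-0.7 -0.45 0 0 -0.4 0 0;-0.86 -0.45 0.3 0 -0.4 0 0;-0.86 -0.45 0.6 0 -0.4 0 0;-0.86 -0.45 0.9 0 -0.4 0 0;-0.86 -0.45 0.9 0 -0.4 0 0;-0.86 -0.45 0.9 0 -0.4 0 0")

```text
time_s: 7.65
eef_pos: [485.0, 73.8, 107.3]
ee_rot: [0.066, 0.757, 0.646, -0.075]
force: [-0.4, -0.5, 1.7]
grip_width: -0.0
```

Run:
```python
from box import *
print(inv(telemetry.sense()['eef_pos'])); go(W([-53,13,90])); go(W([-53,13,78]))
cap('scene','s3.png')
```

```text
[-53.3  13.7 107.3]
shift [0.023 0.002 0.142]
shift [0.043 0.002 0.24 ]
```

View pics/s3.png

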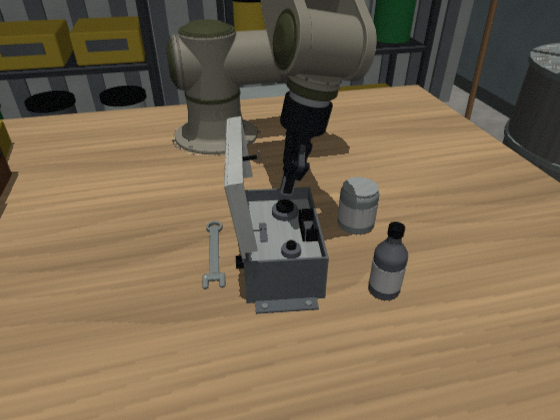

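The cover stands open and the fingers are tilted over the larger button (285,207), clear of the cover.

Request:
drive_tool(series="0.02 0 0.08 0 0 0 0;0.03 0 0.14 0 0 0 0;0.03 0 0.17 0 0 0 0;0.04 0 0.19 0 0 0 0;0.04 0 0.2 0 0 0 0;0.04 0 0.2 0 0 0 0")

```text
time_s: 8.3
eef_pos: [485.7, 73.7, 83.8]
ee_rot: [0.067, 0.757, 0.646, -0.074]
force: [-1.6, -0.3, 3.1]
grip_width: -0.006
```

Request:
drive_tool(series="0 0 0.01 0 0 0 0;0 0 0.02 0 0 0 0;0 0 0.02 0 0 0 0")

```text
time_s: 8.6
eef_pos: [485.8, 73.5, 81.5]
ee_rot: [0.067, 0.757, 0.646, -0.074]
force: [-1.4, 3.2, 4.1]
grip_width: 0.001
```

Request:
drive_tool(series="0 0 0.01 0 0 0 0;0 0 0.015 0 0 0 0;0 0 0.015 0 0 0 0")

```text
time_s: 8.9
eef_pos: [485.9, 73.6, 81.0]
ee_rot: [0.067, 0.757, 0.646, -0.073]
force: [-6.5, 4.9, 16.9]
grip_width: 0.0
```

Request:
drive_tool(series="0 0 -0.1 0 0 0 0;-0.05 0 -0.4 0 0 0 0;-0.1 0 -0.8 0 0 0 0;-0.1 0 -1 0 0 0 0;-0.1 0 -1 0 0 0 0;-0.1 0 -1 0 0 0 0")

```text
time_s: 9.5
eef_pos: [486.8, 85.4, 200.4]
ee_rot: [0.067, 0.757, 0.646, -0.074]
force: [-0.1, 1.0, -0.6]
grip_width: 0.003
```

Request:
drive_tool(series="-0.1 0.2 -0.4 0 0.2 0 0;-0.1 0.44 -0.8 0 0.4 0 0;-0.2 0.44 -0.8 0 0.4 0 0;-0.2 0.44 -0.8 0 0.4 0 0;-0.2 0.44 -0.8 0 0.4 0 0")

```text
time_s: 10.0
eef_pos: [536.8, 72.9, 297.1]
ee_rot: [0.001, 0.76, 0.649, 0.001]
force: [-0.3, -0.5, -0.7]
grip_width: -0.001
```

Run:
```python
from box import *
s=telemetry.sense();print(s['time_s'],inv(s['eef_pos'])); go(W([0,-130,285]),Q[2])
```

```text
10.0 [ -2.   20.6 297.1]
shift [-1.255  0.024  0.102]
turn [ 0.005  0.001 -0.012]
```

Request:
drive_tool(series="-0.4 0.02 0 0 0 0 0;-0.8 0.02 0 0 0 0 0;-1 0.02 0 0 0 0 0;-1 0.02 0 0 0 0 0;-1 0.02 0 0 0 0 0")

```text
time_s: 10.5
eef_pos: [519.8, -45.1, 295.8]
ee_rot: [-0.0, 0.76, 0.649, -0.0]
force: [-0.0, 0.1, 0.4]
grip_width: -0.001
```

Request:
drive_tool(series="-0.26 0 0 0 0 0 0;-0.26 0 0.3 0 0 0 0;-0.26 0 0.6 0 0 0 0;-0.26 0 0.75 0 0 0 0;-0.26 0 0.75 0 0 0 0")

```text
time_s: 11.0
eef_pos: [513.7, -73.9, 202.8]
ee_rot: [-0.003, 0.76, 0.65, -0.002]
force: [-0.6, -0.1, 0.3]
grip_width: 0.0
```

Run:
```python
from box import *
s=telemetry.sense();print(s['time_s'],inv(s['eef_pos'])); go(W([0,-60,200]),Q[2])
cap('scene','a.png');cap('top','b.png')
cv2.imwrite('pics/c4.png',np.hstack([cv2.imread('pics/a.png')[80:340,140:440],cv2.imread('pics/b.png')[110:370,160:440]]))
```

```text
11.0 [  -2.8 -128.   202.8]
shift [0.567 0.021 0.024]
turn [-0.013 -0.003 -0.009]
```

View pics/c4.png

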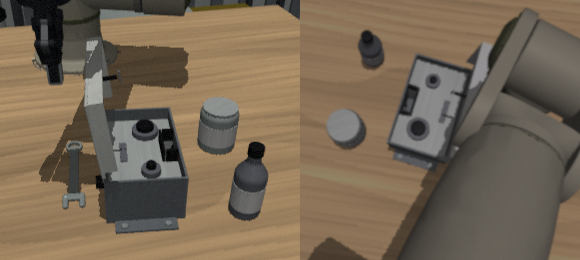

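Request:
drive_tool(series="0.08 0.02 0 0 0 0 0;0.16 0.02 0 0 0 0 0;0.24 0.02 0 0 0 0 0;0.3 0.02 0 0 0 0 0;0.35 0.02 0 0 0 0 0;0.4 0.02 0 0 0 0 0;0.45 0.02 0 0 0 0 0;0.5 0.02 0 0 0 0 0;0.55 0.02 0 0 0 0 0;0.6 0.02 0 0 0 0 0;0.65 0.02 0 0 0 0 0;0.7 0.02 0 0 0 0 0;0.75 0.02 0 0 0 0 0;0.75 0.02 0 0 0 0 0")

```text
time_s: 12.5
eef_pos: [531.5, 14.4, 206.2]
ee_rot: [-0.0, 0.76, 0.65, 0.0]
force: [-0.5, 0.4, 0.7]
grip_width: 0.0
```

Run:
```python
from box import *
s=telemetry.sense();print(s['time_s'],inv(s['eef_pos']),s['force'])
for w in((-7,190),(16,167),(32,138),(40,117),(48,108),(50,98),(50,95)): go(W([0,*w]))
cap('scene','s5.png')
```

```text
12.5 [  1.6 -38.  206.2] [-0.50733116  0.43861522  0.65031793]
shift [ 0.258 -0.014  0.135]
shift [ 0.45  -0.015  0.327]
shift [ 0.583 -0.016  0.568]
shift [ 0.65  -0.016  0.743]
shift [ 0.716 -0.016  0.818]
shift [ 0.733 -0.016  0.902]
shift [ 0.733 -0.016  0.927]
```

View pics/s5.png

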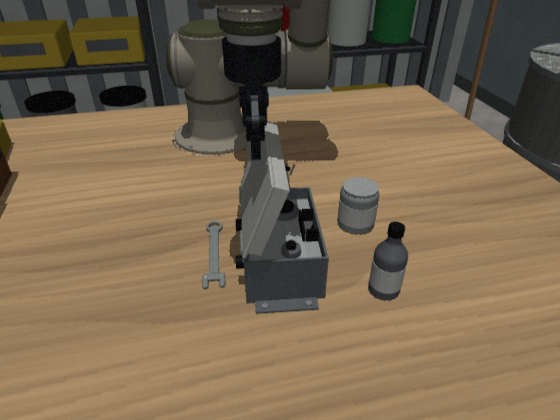

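The cover is partly closed and resting on the fingers, its free edge at about (275,165). I'll continue the arc.

Request:
drive_tool(series="0.06 -0.01 0.03 0 0 0 0;0.13 -0.01 0.06 0 0 0 0;0.19 -0.01 0.09 0 0 0 0;0.26 -0.01 0.135 0 0 0 0;0.31 -0.01 0.18 0 0 0 0;0.36 -0.01 0.23 0 0 0 0;0.41 -0.01 0.28 0 0 0 0;0.45 -0.01 0.33 0 0 0 0;0.49 -0.01 0.39 0 0 0 0;0.53 -0.01 0.45 0 0 0 0;0.56 -0.01 0.51 0 0 0 0;0.59 -0.01 0.57 0 0 0 0;0.62 -0.01 0.63 0 0 0 0;0.64 -0.01 0.69 0 0 0 0;0.66 -0.01 0.74 0 0 0 0;0.69 -0.01 0.79 0 0 0 0;0.71 -0.01 0.82 0 0 0 0;0.73 -0.01 0.86 0 0 0 0;0.73 -0.01 0.89 0 0 0 0;0.73 -0.01 0.89 0 0 0 0")

```text
time_s: 14.55
eef_pos: [543.7, 101.3, 98.9]
ee_rot: [-0.001, 0.76, 0.65, 0.0]
force: [0.7, 1.1, 2.0]
grip_width: 0.003
```

Run:
```python
from box import *
s=telemetry.sense();print(s['time_s'],inv(s['eef_pos']),s['force'])
```

```text
14.55 [ 0.6 49.7 98.9] [0.72013391 1.12018757 1.97114357]
```

Now press to the stop, about 3 mm further.

Request:
drive_tool(series="0 0 0.01 0 0 0 0;0 0 0.02 0 0 0 0;0 0 0.03 0 0 0 0;0 0 0.03 0 0 0 0")

```text
time_s: 14.95
eef_pos: [543.8, 101.3, 95.8]
ee_rot: [-0.001, 0.76, 0.65, 0.0]
force: [-1.8, -0.9, 6.8]
grip_width: -0.001
```

Request:
drive_tool(series="0 0 -0.1 0 0 0 0;0 0 -0.4 0 0 0 0;0 0 -0.8 0 0 0 0;0 0 -1 0 0 0 0;0 0 -1 0 0 0 0;0 0 -1 0 0 0 0;0 0 -1 0 0 0 0;0 0 -1 0 0 0 0;0 0 -1 0 0 0 0;0 0 -1 0 0 0 0;0 0 -1 0 0 0 0;0 0 -1 0 0 0 0;0 0 -1 0 0 0 0;0 0 -1 0 0 0 0;0 0 -1 0 0 0 0")

```text
time_s: 16.45
eef_pos: [543.8, 101.1, 215.8]
ee_rot: [-0.001, 0.76, 0.65, 0.0]
force: [-0.7, -0.3, -0.2]
grip_width: -0.003
```

Run:
```python
from h import *
print(telemetry.sense()['force']); cap('scene','s6.png')
```

```text
[-0.71217163 -0.26031781 -0.18030826]
```

View pics/s6.png

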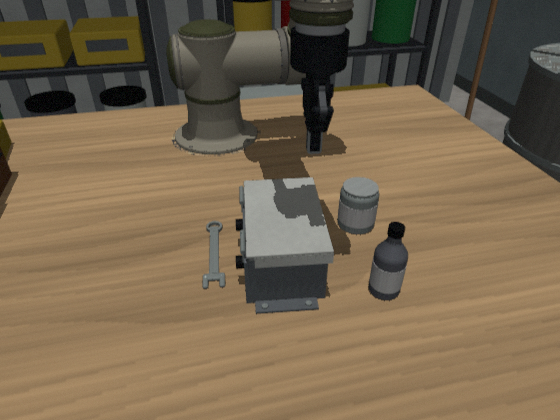

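The cover sits level and shut, as in the first picture (edges 245–328, 180–262). The bottle, tin and wrench have not moved, and the arm is clear.

```bash
python3 -c "
from rig import ctrl; print(ctrl.finish_job())"
```

```text
the job is handed in; nothing more can be done
None
```

The job is done and handed in at about 16.5 s of the 64 s allowed.

- **Opening:** I pressed the cover's free edge once to its stop (6.3 N), and it sprang fully open.
- **Larger button:** I pushed it about 6 mm to a firm bottom at about 17 N, more than the 5 N it needs. The next picture showed it back up.
- **Small button:** I did not go near it.
- **Closing:** I swung the cover down from the hinge side, pressed it to its stop (6.8 N), and let go.

The last picture, more than a second after release, shows the cover level and shut. The bottle, tin and wrench are where they started, and the arm is clear with about zero force. No check failed. I judged the latch and the button's return from pictures only, since the joint values cannot be read.

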